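Put the red strap-end die back in its case

TASK

Lift the loose lid off the wooden die case and lay it flat, knob up, in the middle of the green mat, its length along the mat's. Then put the red die back into the pocket with the red labels, brass side down and fully home (either end may lead). Set both down rather than dropping them, leave the lid on the mat, and leave the blue and yellow dies and everything else on the bench where they are.

Things in the scene. Friction and masses are not known exactly. Their poses are not given: they have to be found in the camera images.
- case: Dark wooden open box fixed to the bench, 276 (its x) x 166 (its y) x 65 high, walls and floor 6 thick. Three slot trays stand in it side by side, at x = -82, 0 and +82 in its frame, pockets running along its y. Origin: centre of the underside. Lengths in mm.
- lid: Loose plywood lid lying on the case, 284 (its x) x 174 (its y) x 8 thick, 0.3 kg, two battens 6 deep under it that locate it inside the case with about 4 play, black round knob in the middle. Origin: centre of the panel's lower face (battens reach 6 below it), z up. Lengths in mm.
- lid_knob (a point): Point on the axis of the lid's black knob, 32 above the lid's origin. The knob is an upright cylinder 32 in diameter and 34 high, from 8 to 42 above the lid's origin. Lengths in mm.
- mat: Green cutting mat with white grid lines fixed flat on the bench, 340 (its x) x 220 (its y) x 3 thick. Origin: centre of the underside. Lengths in mm.
- die_red: Solid strap-end press die, red enamelled top over aluminium with a brass underside: 100 long (its x), 36 wide (its y), 40 high, 0.35 kg; the +x end is rounded (radius 18), the other square. Origin: centre of the underside. Lies loose on the bench between case and mat; to be put away. Lengths in mm.
- die_blue: Solid strap-end press die, blue enamelled top over aluminium with a brass underside: 100 long (its x), 36 wide (its y), 40 high, 0.35 kg; the +x end is rounded (radius 18), the other square. Origin: centre of the underside. Lies loose on the bench between case and mat; still in use, leave it. Lengths in mm.
- die_yellow: Solid strap-end press die, yellow enamelled top over aluminium with a brass underside: 100 long (its x), 36 wide (its y), 40 high, 0.35 kg; the +x end is rounded (radius 18), the other square. Origin: centre of the underside. Already home in the yellow-labelled pocket, under the lid; leave it. Lengths in mm.
- slot_red: Grey tray inside the case with one open pocket for the red die, labelled by a red block 48 x 15, 18 high, at each end of the pocket. Pocket 107 long (its y) by 43 wide (its x), floor 4 above the origin, walls 4 thick with their tops 16 above the origin. Origin: underside centre of the tray, on the case floor. Which of the three places in the case is red varies. Lengths in mm.
- slot_blue: Grey tray inside the case with one open pocket for the blue die, labelled by a blue block 48 x 15, 18 high, at each end of the pocket. Pocket 107 long (its y) by 43 wide (its x), floor 4 above the origin, walls 4 thick with their tops 16 above the origin. Origin: underside centre of the tray, on the case floor. Which of the three places in the case is blue varies. Lengths in mm.
- slot_yellow: Grey tray inside the case with one open pocket for the yellow die, labelled by a yellow block 48 x 15, 18 high, at each end of the pocket. Pocket 107 long (its y) by 43 wide (its x), floor 4 above the origin, walls 4 thick with their tops 16 above the origin. Origin: underside centre of the tray, on the case floor. Which of the three places in the case is yellow varies. Lengths in mm.
- mallet: Wooden mallet lying to the right of the case, about 245 long, head 55 x 85 x 55. Origin: underside, near the middle of its length. Leave it. Lengths in mm.
- spool: Orange thread spool standing at the back, 68 in diameter, 80 high. Origin: centre of the underside. Leave it. Lengths in mm.
- glue_can: Yellow bottle of glue with an orange cap standing beyond the mat, 62 in diameter, 160 high. Origin: centre of the underside. Leave it. Lengths in mm.
- buckle_box: White open box of buckles to the left of the mat, 130 x 100 x 55 high. Origin: centre of the underside. Leave it. Lengths in mm.
- glue_brush: Glue brush about 150 mm long lying across in front of the robot's base. Leave it.
There are look-alikes about, which are no part of the job. Leave any black, pink or turquoise look-alike of the die_red alone.

How it is judged:
On the way, in this order (a step that is already met when the one before it is completed fails the run):
1. the lid lies flat on the middle of the mat, released (x of lid in the frame of mat between -0.06 and 0.06 m and y of lid in the frame of mat between -0.05 and 0.05 m and z of lid in the frame of mat below 0.016 m and angle between lid's own z axis and vertical below 0.06 rad and angle between the x axis of lid and the x axis of mat, either way round below 0.35 rad and linear speed of lid below 0.03 m/s and contact force between the fingers and lid below 0.1 N), for 0.2 s.
2. the red die is home in the red-labelled pocket, released (x of die_red in the frame of slot_red between -0.007 and 0.007 m and y of die_red in the frame of slot_red between -0.008 and 0.008 m and z of die_red in the frame of slot_red below 0.0075 m and angle between die_red's own z axis and vertical below 0.06 rad and angle between the x axis of die_red and the y axis of slot_red, either way round below 0.12 rad and linear speed of die_red below 0.03 m/s and contact force between the fingers and die_red below 0.1 N), for 0.2 s.
At the end, for the whole second after the job is handed in: Lid flat, knob up, on the mat, within 60 mm along and 50 mm across of its centre and 0.35 rad of its length. Red die on the floor of the red-labelled pocket (within 3.5 mm in height, 7 mm across, 8 mm along, 0.12 rad; tilts under 0.06 rad). Both released, at rest (all of step 1 and all of step 2); the robot touches nothing.
It fails at once if the lid is dropped (moves faster than 0.45 m/s while not held) (linear speed of lid above 0.45 m/s and contact force between the fingers and lid below 0.05 N).
It fails at once if the red die is dropped (moves faster than 0.45 m/s while not held) (linear speed of die_red above 0.45 m/s and contact force between the fingers and die_red below 0.05 N).
It fails at once if the blue or the yellow die is moved more than 20 mm (distance of any of die_blue, die_yellow from where it was at the start of the episode above 0.02 m).
It fails at once if another thing on the bench is moved more than 30 mm (distance of any of mallet, spool, glue_can, buckle_box, glue_brush from where it was at the start of the episode above 0.03 m).
It also fails if it takes over 61 s, if anything falls off the work surface, if the arm or the gripper's body presses on something with over 40 N, if the wrist force passes 120 N, or if a joint passes its speed limit or range.

ROBOT

A 6-joint arm with a two-finger parallel gripper is mounted at the origin on the work surface. World frame = base frame: x ahead of the robot, y to its left, z up, the work surface at z = 0. Lengths are in m, angles in rad, forces in N, time in s.
With the tool pointing down it reaches from about 0.3 to 0.875 m from the base axis. Payload 6.4 kg.
Tool frame: the origin (TCP) lies midway between the tips of the shut fingers; the grasp point (between the pads) lies 19 mm behind it; z points along the fingers, y is the line along which they close (so a half turn about z gives the same grasp; the last joint's range is limited). The gripper opens to 85 mm and grips with 20 to 120 N. Pads are 22 mm wide; open, the fingers measure 114 mm over their backs; the gripper's body (76 mm by 85 mm) begins 54 mm behind the grasp point. The pads swing forward as they close: fully open they stand 13 mm farther back than shut.
Start: joints at [0.914, 0.181, 1.607, -0, 1.354, -0.206], TCP at [0.251, 0.518, 0.231] pointing down, gripper open.
Joint ranges: [-2.99, 2.99], [-0.89, 2.07], [0.3, 2.58], [-1.14, 4.28], [0, 2.63], [-3.12, 3.12]. Speed limits (rad/s): [2.57, 2.57, 3.01, 3.14, 3.14, 3.14].

INTERFACE

Orientations are given as a unit quaternion [w, x, y, z].
In Python, from bench import get_obs, camera, hand_in gives the robot as it stands.
- The arm moves only by the tool carry_out, never from a script. Its argument "plan" is a list that holds one entry, the list of rows, each a list of 7 numbers: the shift along the world's x, y, z in m, then the turn, a rotation vector about the world's x, y, z in rad, then the opening, from 0 (shut) to 1 (fully open). In form: [[[x, y, z, rx, ry, rz, hand], ...]]. A call has exactly 5 rows; each row is the pose to reach, as a shift and turn from the pose commanded when the call began; what a row does not reach only later rows make up. A row lasts 1/12 s, in which the tool goes at most 41.7 mm and 7.16 degrees, less where a joint would pass 70% of its speed; a pose out of reach is approached as far as the arm can. A call with a gripper value outside its range is refused whole. The fingers move at their own pace and stop on an object; the grip force is fixed at half the most. Time passes only in rows, so rows that repeat a pose let the fingers close, or fill a call up. It gives the time, the measured TCP pose, the force, the opening and the grip force at its end, in the units of the state.
- get_obs(): the state, without advancing time (a new reading comes with each control period).
- camera(name): name is "side" or "top" or "wrist"; returns a dict with "pixels" (420x560x3 uint8, red, green, blue), "z_map" (420x560 float32, m along the optical axis (not along the pixel's ray), 0 where there is no reading), "camera_matrix" (3x3 intrinsics, pixels), "cam_to_world" (4x4, takes a point from camera to world coordinates). Camera axes: x right, y up, looking along -z (the intrinsics and any distortion apply to the point x, -y, -z); pixel columns grow to the right and rows downward; lengths in m; the calibration is good to about 2 mm. The wrist camera is an equidistant fisheye: a pixel r from the principal point sees the ray r / f radians off the axis. A picture is of the moment at which its call begins.
- hand_in(): hands the job in; it is judged then, once.
The state is a dict: "time_s": time; "q": joint angles; "dq": joint speeds; "joint_efforts": joint torques, N m; "eef_pos": TCP position; "eef_rot": TCP orientation; "wrist_force": force on the tool from outside, world axes, zero at the start; "torque": the same for the moment, N m; "opening": opening from 0.0 (shut) to 1.0 (fully open); "grasp_force": force on a finger pad.
Only numpy, scipy, OpenCV 4.12 (cv2) and the standard library are available. Lean on these libraries where they do the work, as an engineer would, in place of code of your own. Each camera call takes 0.05 s, during which the arm holds its last target. There are 200 camera calls.

## Working session

There is one attempt and no reset: what is moved stays moved. The work goes in short steps, Python scripts to look and compute and a tool call to move; the robot and the scene stay as the last step left them, time stands still between calls to the robot, and variables do not carry over. Pictures are saved under pics/ and viewed, at most 10 in all, crops included, and the job is handed in when it is done.

Besides the shell and the picture viewer there is one more tool, called as name([rows], argument=value, ...), one row to a line, values as JSON. carry_out: Moves the arm, as the interface text tells. Its arguments: {"type":"object","properties":{"plan":{"type":"array","items":{"type":"array","items":{"type":"array","items":{"type":"number"}}}}},"required":["plan"]}

```bash
mkdir -p pics; cat > h.py <<'E'
import numpy as np, cv2
from bench import get_obs, camera, hand_in
def snap(n,fn=None):
    c=camera(n)
    if fn: cv2.imwrite('pics/'+fn,c['pixels'][:,:,::-1])
    return c
def cloud(c):
    K=c['camera_matrix'];T=c['cam_to_world'];z=c['z_map']
    v,u=np.mgrid[:z.shape[0],:z.shape[1]]
    P=np.stack([(u-K[0,2])/K[0,0]*z,-(v-K[1,2])/K[1,1]*z,-z],-1)
    W=P@T[:3,:3].T+T[:3,3]; W[z==0]=np.nan
    return W
E
python3 - <<'E'
from h import *
print(get_obs())
t=snap('top','t0.png'); s=snap('side','s0.png')
np.savez('c0.npz',t=t['pixels'],tw=cloud(t),s=s['pixels'],sw=cloud(s))
print(t['camera_matrix'],t['cam_to_world'],s['cam_to_world'])
E
```

```text
{'time_s': 0.0, 'q': array([ 9.13701605e-01,  1.81545751e-01,  1.60800920e+00, -2.95493909e-05,
        1.35382609e+00, -2.06298574e-01]), 'dq': array([ 1.25547348e-03, -7.60304230e-04, -3.72436010e-05,  2.93250045e-04,
        1.87899707e-03,  4.00772221e-04]), 'joint_efforts': array([ 5.91601711e-04, -4.44868934e+01, -3.51339233e+01, -1.36635035e-04,
        8.86003923e-03, -4.07378468e-05]), 'eef_pos': array([0.25015756, 0.51710577, 0.23038095]), 'eef_rot': array([-3.61039567e-04,  2.23491182e-01,  9.74705541e-01, -8.18193281e-04]), 'wrist_force': array([-0.1155667 , -0.44124084, -0.30944955]), 'torque': array([ 0.01574448, -0.02916986,  0.04161685]), 'grasp_force': 0.0, 'opening': 1.0044079027578465}
[[434.76056397   0.         274.7114418 ]
 [  0.         434.76056397 210.01049013]
 [  0.           0.           1.        ]] [[ 7.98468299e-03  9.88738776e-01 -1.49438541e-01  3.09135586e-01]
 [-9.99967855e-01  8.00410455e-03 -4.71483407e-04  1.61193769e-02]
 [ 7.29947783e-04  1.49437502e-01  9.88770904e-01  1.38332841e+00]
 [ 0.00000000e+00  0.00000000e+00  0.00000000e+00  1.00000000e+00]] [[ 0.96473522  0.14964908 -0.21654356  0.18589298]
 [-0.26249478  0.60808312 -0.74922053 -1.05497058]
 [ 0.01955632  0.77964099  0.62592131  0.98942616]
 [ 0.          0.          0.          1.        ]]
```

View pics/t0.png

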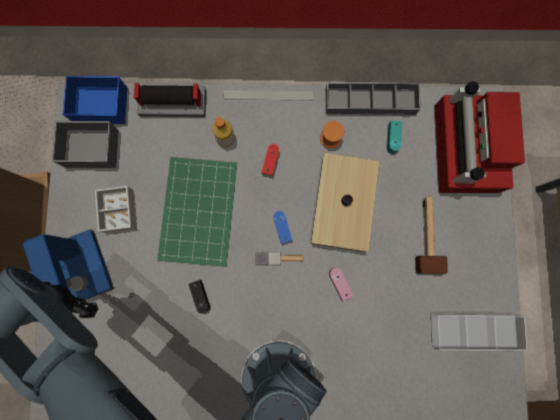

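View pics/s0.png

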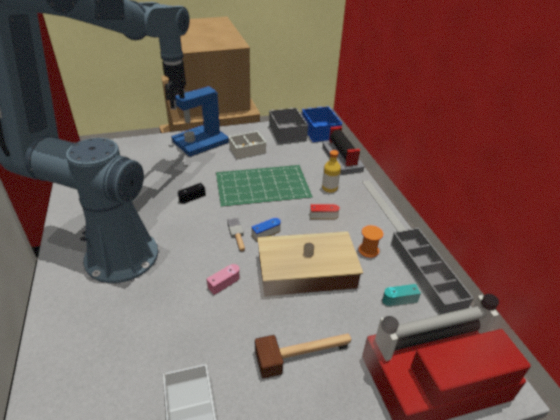

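The top view shows the lid at (346,202) with its knob at (347,200), the mat at (199,211), the red die at (270,160) and the blue die at (283,228). The side view agrees: knob at (309,249), red die at (324,211).

```bash
cat >> h.py <<'E'
def rect(P):
    (c,(w,h),a)=cv2.minAreaRect((P[:,:2]*1000).astype(np.float32))
    if w<h: w,h,a=h,w,a+90
    return np.round(c,1),round(w,1),round(h,1),round((a+90)%180-90,2)
def hsv(p): return cv2.cvtColor(p,cv2.COLOR_RGB2HSV)
def big(m):
    n,l,s,_=cv2.connectedComponentsWithStats(m.astype(np.uint8)); return l==1+np.argmax(s[1:,4])
E
python3 - <<'E'
from h import *
d=np.load('c0.npz')
for k in 'ts':
    H=hsv(d[k]).astype(int);W=d[k+'w'];h,s,v=H[...,0],H[...,1],H[...,2];z=W[...,2]
    roi=(W[...,0]>.1)&(W[...,0]<.85)&(np.abs(W[...,1])<.45)
    def rep(n,m):
        if m.sum()<5: print(k,n,'none');return
        m=big(m);P=W[m];print(k,n,m.sum(),rect(P),'mean',np.round(np.nanmean(P,0)*1000,1),'zmed',round(np.nanmedian(P[:,2])*1000,1))
    rep('mat',roi&(h>45)&(h<85)&(s>70)&(z<.02))
    rep('lid',roi&(z>.055)&(z<.09)&(h>8)&(h<32)&(W[...,1]<.0))
    rep('knob',roi&(z>.092)&(z<.13)&(W[...,1]<0)&(W[...,1]>-.3)&(v<110)&(W[...,0]<.62)&(W[...,0]>.35))
    rep('redtop',roi&((h<6)|(h>174))&(s>150)&(z>.03)&(z<.055)&(W[...,1]>-.1)&(W[...,1]<.15))
    rep('red',roi&(z>.015)&(z<.06)&(np.abs(W[...,1]-.03)<.08)&(W[...,0]>.5)&(W[...,0]<.75))
    rep('blue',roi&(h>100)&(h<125)&(s>120)&(z>.03)&(z<.055)&(np.abs(W[...,1])<.15))
    rep('brush',roi&(z>.006)&(z<.035)&(W[...,0]<.4)&(W[...,0]>.25)&(np.abs(W[...,1])<.12))
    rep('bottle',roi&(z>.03)&(z<.18)&(W[...,1]>.1)&(W[...,1]<.25)&(W[...,0]>.6))
    rep('spool',roi&(z>.05)&(z<.1)&(W[...,1]<-.08)&(W[...,1]>-.22)&(W[...,0]>.62)&(h<14)&(s>150))
E
```

```text
t mat 1310 (array([514.7, 264.6]), 335.1, 216.3, -4.49) mean [506.4 262.2   3.6] zmed 3.6
t lid 5089 (array([ 536. , -199.1]), 284.4, 174.4, -8.29) mean [ 532.9 -198.2   73.3] zmed 73.3
t knob 97 (array([ 534.2, -198.4]), 30.4, 29.6, 52.75) mean [ 534.1 -198.1  105.9] zmed 106.6
t redtop 297 (array([675. ,  31.8]), 96.8, 33.9, -14.61) mean [673.9  32.2  40.4] zmed 40.4
t red 366 (array([675.6,  32.6]), 100.3, 36.5, -14.54) mean [672.3  33.   39.5] zmed 40.2
t blue 311 (array([461.1,  -5.8]), 97.5, 33.4, 16.8) mean [459.   -6.3  40.3] zmed 40.1
t brush 475 (array([362.6,   3.7]), 147.4, 40.9, -89.49) mean [362.2  15.5  18.7] zmed 19.0
t bottle 456 (array([749.2, 180.5]), 61.3, 53.7, -72.71) mean [742.3 178.  105.9] zmed 107.9
t spool 339 (array([ 755.3, -163.1]), 65.0, 61.9, -15.63) mean [ 755.3 -162.7   80. ] zmed 80.3
s mat 2327 (array([515.9, 264.5]), 334.4, 214.1, -4.29) mean [510.3 258.5   1.1] zmed 1.0
s lid 4240 (array([ 537.1, -201. ]), 284.8, 179.8, -8.57) mean [ 533.2 -211.    70.8] zmed 71.1
s knob 61 (array([ 536.5, -203.6]), 25.2, 21.1, 70.92) mean [ 534.8 -207.5  102.6] zmed 103.6
s redtop 147 (array([675.4,  31.2]), 90.7, 40.2, -10.84) mean [673.   31.   38.1] zmed 38.2
s red 330 (array([677.4,  29.6]), 99.3, 46.4, -16.5) mean [673.3  23.5  32.8] zmed 36.0
s blue 221 (array([460.9,  -8. ]), 97.9, 41.9, 11.71) mean [459.9  -9.1  37.9] zmed 38.0
s brush 317 (array([364.2,   3. ]), 157.0, 41.8, -87.28) mean [362.8   6.8  15.6] zmed 16.0
s bottle 475 (array([750.8, 172. ]), 61.6, 50.4, -31.53) mean [748.2 164.   90.6] zmed 90.9
s spool 88 (array([ 753.2, -183.8]), 59.8, 30.7, -15.14) mean [ 746.8 -185.4   66.5] zmed 65.3
```

carry_out([
  [[0.014, -0.036, 0, 0, 0, 0, 1], [0.028, -0.072, 0, 0, 0, 0, 1], [0.043, -0.108, 0, 0, 0, 0, 1], [0.057, -0.143, 0, 0, 0, 0, 1], [0.071, -0.179, 0, 0, 0, 0, 1]],
])

```text
time_s: 0.52
eef_pos: [0.3214, 0.337, 0.2309]
eef_rot: [-0.0, 0.223, 0.975, -0.0]
wrist_force: [0.6, 0.7, 0.9]
opening: 1.001
grasp_force: 0.0
```

carry_out([
  [[0.014, -0.036, 0, 0, 0, 0, 1], [0.028, -0.072, 0, 0, 0, 0, 1], [0.043, -0.108, 0, 0, 0, 0, 1], [0.057, -0.143, 0, 0, 0, 0, 1], [0.071, -0.179, 0, 0, 0, 0, 1]],
])

```text
time_s: 0.93
eef_pos: [0.3925, 0.1579, 0.2312]
eef_rot: [0.0, 0.223, 0.975, 0.0]
wrist_force: [0.8, 1.3, 0.5]
opening: 0.997
grasp_force: 0.0
```

carry_out([
  [[0.014, -0.036, 0, 0, 0, 0, 1], [0.028, -0.072, 0, 0, 0, 0, 1], [0.043, -0.108, 0, 0, 0, 0, 1], [0.057, -0.143, 0, 0, 0, 0, 1], [0.072, -0.178, 0, 0, 0, 0, 1]],
])

```text
time_s: 1.35
eef_pos: [0.4645, -0.0203, 0.2311]
eef_rot: [-0.0, 0.224, 0.975, 0.0]
wrist_force: [0.4, 0.8, 0.4]
opening: 0.999
grasp_force: 0.0
```

carry_out([
  [[0.014, -0.036, 0, 0, 0, 0, 1], [0.028, -0.072, 0, 0, 0, 0, 1], [0.043, -0.108, 0, 0, 0, 0, 1], [0.057, -0.143, 0, 0, 0, 0, 1], [0.071, -0.179, 0, 0, 0, 0, 1]],
])

```text
time_s: 1.77
eef_pos: [0.5356, -0.1992, 0.2307]
eef_rot: [-0.0, 0.224, 0.975, 0.0]
wrist_force: [0.6, 0.4, 0.6]
opening: 1.0
grasp_force: 0.0
```

```bash
python3 - <<'E'
from h import *
print(get_obs()['eef_pos'])
c=snap('wrist','w0.png')
print(c['camera_matrix'],c['cam_to_world'],c['z_map'][200:210:5,270:290:8])
E
```

```text
[ 0.53560314 -0.19917217  0.23072736]
[[325.1922621    0.         278.30644453]
 [  0.         325.1922621  207.14335807]
 [  0.           0.           1.        ]] [[ 4.36001005e-01 -8.52397998e-01 -2.88653386e-01  4.62800190e-01]
 [ 8.99946156e-01  4.13037090e-01  1.39632658e-01 -1.63144076e-01]
 [ 2.01956423e-04 -3.20652484e-01  9.47196887e-01  3.74602773e-01]
 [ 0.00000000e+00  0.00000000e+00  0.00000000e+00  1.00000000e+00]] [[0.27788326 0.280053   0.2793024 ]
 [0.28086707 0.28044415 0.2804321 ]]
```

View pics/w0.png

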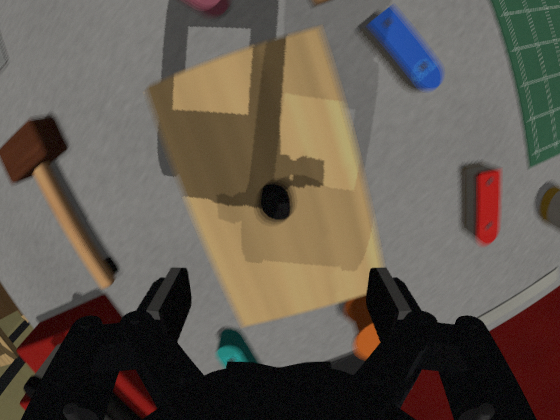

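The wrist view shows the knob at (275,202), centred laterally between the fingers. Now I'll check its position with the fisheye depth.

```bash
cat >> h.py <<'E'
def fcloud(c):
    K=c['camera_matrix'];T=c['cam_to_world'];z=c['z_map']
    v,u=np.mgrid[:z.shape[0],:z.shape[1]]
    x=(u-K[0,2])/K[0,0];y=(v-K[1,2])/K[1,1];r=np.hypot(x,y)+1e-9;t=np.tan(np.minimum(r,1.4))/r
    W=np.stack([x*t*z,-y*t*z,-z],-1)@T[:3,:3].T+T[:3,3];W[z==0]=np.nan
    return W
E
python3 - <<'E'
from h import *
c=snap('wrist');W=fcloud(c);v=hsv(c['pixels'])[...,2]
roi=(abs(W[...,0]-.537)<.05)&(abs(W[...,1]+.2)<.05)
m=big(roi&(W[...,2]>.085)&(W[...,2]<.13));P=W[m]
top=P[P[:,2]>np.percentile(P[:,2],60)]
print(m.sum(),rect(P),np.percentile(P[:,2],[5,50,95]),rect(top),top.mean(0))
m=big((abs(W[...,2]-.073)<.008));print('lid',rect(W[m]),np.median(W[m][:,2]))
E
```

```text
1165 (array([ 540.5, -200.5]), 31.2, 30.9, 82.57) [0.09272048 0.10806248 0.10931194] (array([ 540.5, -200.4]), 28.8, 28.6, 78.85) [ 0.54038145 -0.20092332  0.10883849]
lid (array([ 540.8, -200.6]), 285.1, 174.7, -8.37) 0.07428762577512876
```

carry_out([
  [[0.003, -0.001, -0.036, 0, 0, 0, 1], [0.003, -0.001, -0.072, 0, 0, 0, 1], [0.003, -0.001, -0.106, 0, 0, 0, 1], [0.003, -0.001, -0.136, 0, 0, 0, 1], [0.003, -0.001, -0.152, 0, 0, 0, 1]],
])

```text
time_s: 2.28
eef_pos: [0.5357, -0.1961, 0.0748]
eef_rot: [-0.003, 0.223, 0.975, 0.001]
wrist_force: [-0.4, 0.3, -1.1]
opening: 1.004
grasp_force: 0.0
```

carry_out([
  [[0, 0, 0, 0, 0, 0, 0], [0, 0, 0, 0, 0, 0, 0], [0, 0, 0, 0, 0, 0, 0], [0, 0, 0, 0, 0, 0, 0], [0, 0, 0, 0, 0, 0, 0]],
])

```text
time_s: 2.7
eef_pos: [0.54, -0.1993, 0.0818]
eef_rot: [0.002, 0.223, 0.975, -0.001]
wrist_force: [-0.9, -0.6, -0.2]
opening: 0.353
grasp_force: 59.4
```

carry_out([
  [[0, 0, 0, 0, 0, 0, 0], [0, 0, 0, 0, 0, 0, 0], [0, 0, 0, 0, 0, 0, 0], [0, 0, 0, 0, 0, 0, 0], [0, 0, 0, 0, 0, 0, 0]],
])

```text
time_s: 3.12
eef_pos: [0.54, -0.1993, 0.0817]
eef_rot: [0.002, 0.223, 0.975, -0.001]
wrist_force: [-0.7, 0.9, 6.8]
opening: 0.354
grasp_force: 60.0
```

carry_out([
  [[0, 0, 0.008, 0, 0, 0, 0], [0, 0, 0.018, 0, 0, 0, 0], [0, 0, 0.032, 0, 0, 0, 0], [0, 0, 0.048, 0, 0, 0, 0], [0, 0, 0.062, 0, 0, 0, 0]],
])

```text
time_s: 3.53
eef_pos: [0.5385, -0.1983, 0.1429]
eef_rot: [0.0, 0.223, 0.975, -0.0]
wrist_force: [0.5, -0.6, -3.3]
opening: 0.355
grasp_force: 59.5
```

carry_out([
  [[0, 0, 0.01, 0, 0, 0, 0], [0, 0.005, 0.015, 0, 0, 0, 0], [0, 0.015, 0.02, 0, 0, 0.02, 0], [-0.001, 0.03, 0.02, 0, 0, 0.05, 0], [-0.003, 0.05, 0.02, 0, 0, 0.07, 0]],
])

```text
time_s: 3.95
eef_pos: [0.5352, -0.1474, 0.1609]
eef_rot: [-0.0, 0.188, 0.982, 0.0]
wrist_force: [0.8, 0.3, -2.6]
opening: 0.355
grasp_force: 59.6
```

```bash
python3 - <<'E'
from h import *
o=get_obs();print(o['eef_pos'],o['wrist_force'],o['torque'])
c=snap('side','s1.png')
E
```

```text
[ 0.53515682 -0.1474259   0.16093493] [ 0.78255831  0.25649538 -2.5859079 ] [ 0.03480695 -0.01803285 -0.02155062]
```

View pics/s1.png

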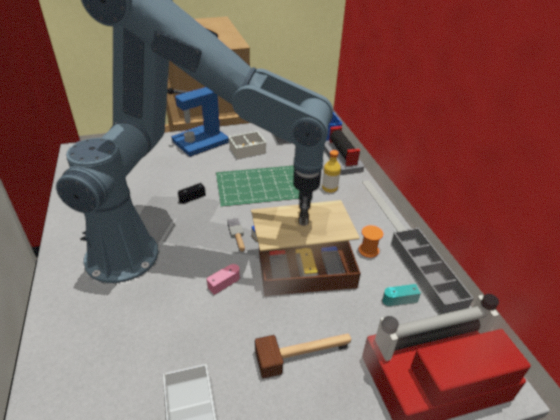

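The lid is held level at about (305,225), and the yellow die shows in the case at (308,262). Carrying the lid to the mat.

carry_out([
  [[-0.001, 0.03, 0, 0, 0, 0, 0], [-0.003, 0.065, 0, 0, 0, 0, 0], [-0.005, 0.1, 0, 0, 0, 0, 0], [-0.006, 0.135, 0, 0, 0, 0, 0], [-0.008, 0.17, 0, 0, 0, 0, 0]],
])

```text
time_s: 4.42
eef_pos: [0.526, 0.0245, 0.1603]
eef_rot: [-0.001, 0.188, 0.982, 0.0]
wrist_force: [0.7, 0.1, -2.1]
opening: 0.354
grasp_force: 60.1
```

carry_out([
  [[-0.002, 0.035, 0, 0, 0, 0, 0], [-0.003, 0.07, 0, 0, 0, 0, 0], [-0.005, 0.105, 0, 0, 0, 0, 0], [-0.006, 0.14, 0, 0, 0, 0, 0], [-0.008, 0.17, 0, 0, 0, 0, 0]],
])

```text
time_s: 4.83
eef_pos: [0.5174, 0.1949, 0.1603]
eef_rot: [-0.001, 0.188, 0.982, 0.0]
wrist_force: [0.5, 0.5, -2.0]
opening: 0.356
grasp_force: 60.1
```

carry_out([
  [[-0.001, 0.025, 0, 0, 0, 0, 0], [-0.002, 0.045, -0.004, 0, 0, 0, 0], [-0.003, 0.06, -0.015, 0, 0, 0, 0], [-0.004, 0.068, -0.03, 0, 0, 0, 0], [-0.004, 0.071, -0.045, 0, 0, 0, 0]],
])

```text
time_s: 5.25
eef_pos: [0.5135, 0.2652, 0.1151]
eef_rot: [-0.001, 0.187, 0.982, 0.0]
wrist_force: [-0.4, 0.0, -2.7]
opening: 0.35
grasp_force: 60.1
```

```bash
python3 - <<'E'
from h import *
o=get_obs();print(o['eef_pos'],o['wrist_force'],o['opening'])
c=snap('side');W=cloud(c)
H=hsv(c['pixels']);z=W[...,2]
m=big((W[...,1]>.13)&(W[...,1]<.4)&(W[...,0]<.68)&(W[...,0]>.33)&(z>.06)&(z<.13)&(H[...,0]<32)&(H[...,0]>8))
P=W[m];P=P[~np.isnan(P[:,0])];print(rect(P),np.median(P[:,2]))
A=np.c_[P[:,:2],np.ones(len(P))];print(np.linalg.lstsq(A,P[:,2],rcond=None)[0])
E
```

```text
[0.51349996 0.26522472 0.11512744] [-0.40812725  0.04993093 -2.72115939] 0.3499532312108784
(array([511.4, 262.5]), 285.4, 186.0, -3.57) 0.10434175212553654
[-0.00505758  0.0048446   0.10575697]
```

carry_out([
  [[0.001, 0, -0.025, 0, 0, 0, 0], [0.001, 0, -0.045, 0, 0, 0, 0], [0.001, 0, -0.06, 0, 0, 0, 0], [0.001, 0, -0.072, 0, 0, 0, 0], [0.001, 0, -0.08, 0, 0, 0, 0]],
])

```text
time_s: 5.72
eef_pos: [0.5148, 0.2626, 0.0346]
eef_rot: [-0.001, 0.189, 0.982, -0.001]
wrist_force: [-0.2, 0.1, -2.5]
opening: 0.351
grasp_force: 60.1
```

carry_out([
  [[0, 0, -0.002, 0, 0, 0, 0], [0, 0, -0.004, 0, 0, 0, 0], [0, 0, -0.005, 0, 0, 0, 0], [0, 0, -0.006, 0, 0, 0, 0], [0, 0, -0.006, 0, 0, 0, 0]],
])

```text
time_s: 6.13
eef_pos: [0.5171, 0.2627, 0.031]
eef_rot: [0.001, 0.189, 0.982, 0.0]
wrist_force: [-0.3, 0.6, -3.1]
opening: 0.357
grasp_force: 60.1
```

carry_out([
  [[0, 0, -0.001, 0, 0, 0, 0], [0, 0, -0.002, 0, 0, 0, 0], [0, 0, -0.003, 0, 0, 0, 0], [0, 0, -0.003, 0, 0, 0, 0], [0, 0, -0.003, 0, 0, 0, 0]],
])

```text
time_s: 6.55
eef_pos: [0.5164, 0.2625, 0.0272]
eef_rot: [-0.0, 0.189, 0.982, -0.0]
wrist_force: [0.3, -0.1, -3.1]
opening: 0.354
grasp_force: 60.1
```

carry_out([
  [[0, 0, -0.001, 0, 0, 0, 0], [0, 0, -0.001, 0, 0, 0, 0], [0, 0, -0.002, 0, 0, 0, 0], [0, 0, -0.002, 0, 0, 0, 0], [0, 0, -0.002, 0, 0, 0, 0]],
])

```text
time_s: 6.97
eef_pos: [0.5166, 0.2627, 0.0258]
eef_rot: [0.0, 0.189, 0.982, 0.0]
wrist_force: [-2.7, -0.4, 3.4]
opening: 0.352
grasp_force: 60.9
```

carry_out([
  [[0, 0, 0, 0, 0, 0, 1], [0, 0, 0, 0, 0, 0, 1], [0, 0, 0, 0, 0, 0, 1], [0, 0, 0, 0, 0, 0, 1], [0, 0, 0, 0, 0, 0, 1]],
])

```text
time_s: 7.38
eef_pos: [0.5166, 0.2626, 0.0253]
eef_rot: [0.0, 0.189, 0.982, 0.0]
wrist_force: [0.3, -0.2, 0.3]
opening: 0.997
grasp_force: 0.0
```

carry_out([
  [[0, 0, 0, 0, 0, 0, 1], [0, 0, 0.015, 0, 0, 0, 1], [0, 0, 0.04, 0, 0, 0, 1], [0, 0, 0.075, 0, 0, 0, 1], [0, 0, 0.11, 0, 0, 0, 1]],
])

```text
time_s: 7.8
eef_pos: [0.5155, 0.2623, 0.1355]
eef_rot: [-0.001, 0.189, 0.982, -0.001]
wrist_force: [0.3, 1.5, 0.1]
opening: 1.0
grasp_force: 0.0
```

carry_out([
  [[0, 0, 0.03, 0, 0, 0, 1], [0.01, -0.02, 0.05, 0, 0, 0.03, 1], [0.025, -0.05, 0.06, 0, 0, 0.06, 1], [0.045, -0.085, 0.06, 0, 0, 0.1, 1], [0.06, -0.115, 0.06, 0, 0, 0.126, 1]],
])

```text
time_s: 8.22
eef_pos: [0.5781, 0.1462, 0.197]
eef_rot: [0.002, 0.126, 0.992, 0.0]
wrist_force: [0.8, 0.1, -0.4]
opening: 1.002
grasp_force: 0.0
```

carry_out([
  [[0.02, -0.03, 0, 0, 0, 0, 1], [0.04, -0.055, 0, 0, 0, 0, 1], [0.06, -0.08, 0, 0, 0, 0, 1], [0.08, -0.1, 0, 0, 0, 0, 1], [0.09, -0.11, 0, 0, 0, 0, 1]],
])

```text
time_s: 8.63
eef_pos: [0.6683, 0.0343, 0.1951]
eef_rot: [0.001, 0.128, 0.992, -0.0]
wrist_force: [0.1, -0.6, 0.3]
opening: 0.999
grasp_force: 0.0
```

```bash
python3 - <<'E'
from h import *
import json
o=get_obs();print(o['eef_pos'],o['eef_rot'],o['opening'])
t=snap('top','t1.png');W=cloud(t);H=hsv(t['pixels'])
m=big((W[...,1]>.1)&(W[...,1]<.42)&(W[...,0]<.71)&(W[...,0]>.3)&(W[...,2]<.1)&(H[...,0]<32)&(H[...,0]>8)&(H[...,1]>60))
print('lid',rect(W[m]),np.nanmedian(W[m][:,2]))
w=snap('wrist','w1.png');F=fcloud(w);H=hsv(w['pixels']);h,s=H[...,0],H[...,1]
m=big(((h<6)|(h>174))&(s>150)&(abs(F[...,0]-.675)<.09)&(abs(F[...,1]-.032)<.06)&(F[...,2]>.03)&(F[...,2]<.055))
print('red wrist',rect(F[m]),np.median(F[m][:,2]),m.sum())
E
```

```text
[0.66830315 0.03427804 0.19513463] [ 5.20290003e-04  1.28352211e-01  9.91728441e-01 -3.72163548e-04] 0.9985875491791016
lid (array([516.9, 268.9]), 289.0, 165.2, -4.74) 0.017591326798943374
red wrist (array([681.3,  30.9]), 99.7, 35.6, -14.65) 0.041374268235762374 3412
```

View pics/t1.png

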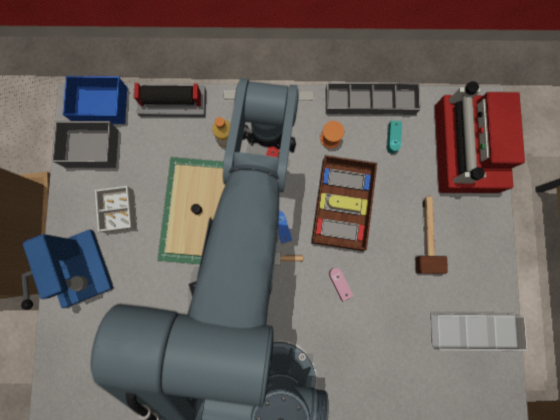

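View pics/w1.png

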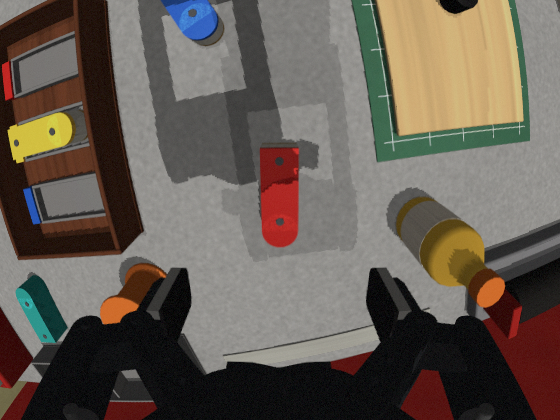

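The top view shows the lid lying on the mat (knob at 197,209). In the case the red-labelled tray is nearest the robot (340,230), yellow is in the middle (343,203) and blue is farthest (347,179). The wrist view has the red die at (279,197), square between the fingers.

carry_out([
  [[0.005, -0.002, -0.035, 0, 0, 0, 1], [0.01, -0.003, -0.075, 0, 0, 0, 1], [0.01, -0.003, -0.11, 0, 0, 0, 1], [0.01, -0.003, -0.14, 0, 0, 0, 1], [0.01, -0.003, -0.165, 0, 0, 0, 1]],
])

```text
time_s: 9.15
eef_pos: [0.6743, 0.0359, 0.0273]
eef_rot: [-0.002, 0.127, 0.992, 0.0]
wrist_force: [-0.9, 0.2, 0.5]
opening: 1.002
grasp_force: 0.0
```

carry_out([
  [[0, 0, -0.01, 0, 0, 0, 1], [0, 0, -0.016, 0, 0, 0, 1], [0, 0, -0.017, 0, 0, 0, 1], [0, 0, -0.017, 0, 0, 0, 1], [0, 0, -0.017, 0, 0, 0, 1]],
])

```text
time_s: 9.57
eef_pos: [0.6781, 0.0346, 0.0156]
eef_rot: [0.002, 0.127, 0.992, 0.0]
wrist_force: [0.8, 0.3, 0.5]
opening: 1.001
grasp_force: 0.0
```

carry_out([
  [[0, 0, 0, 0, 0, 0, 0], [0, 0, 0, 0, 0, 0, 0], [0, 0, 0, 0, 0, 0, 0], [0, 0, 0, 0, 0, 0, 0], [0, 0, 0, 0, 0, 0, 0]],
])

```text
time_s: 9.98
eef_pos: [0.6771, 0.0343, 0.0141]
eef_rot: [0.001, 0.127, 0.992, -0.0]
wrist_force: [1.0, -1.3, 11.6]
opening: 0.411
grasp_force: 64.2
```

carry_out([
  [[0, 0, 0, 0, 0, 0, 0], [0, 0, 0, 0, 0, 0, 0], [0, 0, 0.01, 0, 0, 0, 0], [0, 0, 0.03, 0, 0, 0, 0], [0, 0, 0.05, 0, 0, 0, 0]],
])

```text
time_s: 10.4
eef_pos: [0.6744, 0.035, 0.0618]
eef_rot: [-0.003, 0.127, 0.992, 0.0]
wrist_force: [0.0, -0.8, -3.4]
opening: 0.411
grasp_force: 61.8
```

carry_out([
  [[0, 0, 0.02, 0, 0, -0.08, 0], [-0.005, -0.005, 0.045, 0, 0, -0.18, 0], [-0.015, -0.015, 0.07, 0, 0, -0.28, 0], [-0.03, -0.03, 0.092, 0, 0, -0.38, 0], [-0.05, -0.05, 0.11, 0, 0, -0.48, 0]],
])

```text
time_s: 10.82
eef_pos: [0.6264, -0.0147, 0.1747]
eef_rot: [0.0, 0.361, 0.933, 0.0]
wrist_force: [-0.3, -1.2, -3.2]
opening: 0.408
grasp_force: 61.9
```

carry_out([
  [[-0.02, -0.02, 0, 0, 0, -0.1, 0], [-0.04, -0.04, 0, 0, 0, -0.2, 0], [-0.06, -0.06, 0, 0, 0, -0.3, 0], [-0.08, -0.08, 0, 0, 0, -0.4, 0], [-0.1, -0.1, 0, 0, 0, -0.5, 0]],
])

```text
time_s: 11.23
eef_pos: [0.5247, -0.1156, 0.1728]
eef_rot: [-0.001, 0.581, 0.814, -0.0]
wrist_force: [0.3, -1.1, -3.3]
opening: 0.412
grasp_force: 61.9
```

carry_out([
  [[-0.02, -0.02, 0, 0, 0, -0.1, 0], [-0.035, -0.035, 0, 0, 0, -0.2, 0], [-0.05, -0.05, 0, 0, 0, -0.3, 0], [-0.06, -0.062, 0, 0, 0, -0.4, 0], [-0.069, -0.072, 0, 0, 0, -0.482, 0]],
])

```text
time_s: 11.65
eef_pos: [0.456, -0.1877, 0.1729]
eef_rot: [-0.001, 0.759, 0.651, -0.0]
wrist_force: [0.6, -1.1, -2.6]
opening: 0.406
grasp_force: 61.9
```

carry_out([
  [[0, 0, 0, 0, 0, 0, 0], [0, 0, 0, 0, 0, 0, 0], [0, 0, 0, 0, 0, 0, 0], [0, 0, 0, 0, 0, 0, 0], [0, 0, 0, 0, 0, 0, 0]],
])

```text
time_s: 12.07
eef_pos: [0.4578, -0.1867, 0.1732]
eef_rot: [-0.0, 0.756, 0.654, 0.0]
wrist_force: [-0.4, 0.2, -3.9]
opening: 0.41
grasp_force: 61.9
```

```bash
python3 - <<'E'
from h import *
o=get_obs();print(o['eef_pos'],o['eef_rot'],o['opening'])
w=snap('wrist','w2.png');F=fcloud(w);np.savez('w2.npz',p=w['pixels'],F=F)
H=hsv(w['pixels']);h,s=H[...,0],H[...,1];z=F[...,2]
red=((h<6)|(h>174))&(s>120)
m=big(red&(z>.12));P=F[m];zt=np.nanpercentile(P[:,2],70);print('die top',rect(P[P[:,2]>zt-.006]),zt,m.sum())
for n,q in (('red',red),('yel',(h>20)&(h<34)&(s>130)),('blu',(h>100)&(h<125)&(s>120))):
    m=q&(z>.012)&(z<.06)&(abs(F[...,0]-.535)<.16)&(abs(F[...,1]+.2)<.12)
    k,l,st,_=cv2.connectedComponentsWithStats(m.astype(np.uint8))
    for i in range(1,k):
        if st[i,4]>60: print(n,st[i],rect(F[l==i]),np.median(F[l==i][:,2]))
t=snap('top');W=cloud(t);z=W[...,2]
m=big((z>.055)&(z<.075)&(abs(W[...,0]-.535)<.17)&(abs(W[...,1]+.2)<.13));print('rim top',rect(W[m]),m.sum())
m=(F[...,2]>.055)&(F[...,2]<.072);m=big(m);print('rim wrist',rect(F[m]),m.sum())
E
```

```text
[ 0.45783729 -0.18672084  0.17318992] [-1.69055758e-04  7.56159420e-01  6.54387424e-01  5.75757473e-05] 0.41003384911886137
die top (array([ 459.1, -184.5]), 87.6, 36.8, 81.49) 0.20059712647017958 13705
red [252 113  54  18 935] (array([ 469.2, -123.9]), 48.5, 16.5, -8.22) 0.025089165713431727
yel [341 115  53  19 857] (array([ 550.1, -135.4]), 48.5, 15.9, -7.0) 0.025167292694299903
yel [ 334  145   61  118 4499] (array([ 537.7, -214.6]), 128.5, 51.6, 84.83) 0.05120166030316531
blu [420 120  47  19 709] (array([ 631.1, -147.3]), 49.7, 15.4, -8.41) 0.025230974587821142
blu [406 242  43  18 576] (array([ 615.2, -279.6]), 57.4, 19.2, -9.44) 0.025173750806788936
rim top (array([ 543.8, -199.8]), 261.4, 166.1, -8.35) 357
rim wrist (array([ 540.7, -200.5]), 276.9, 166.3, -8.32) 6737
```

View pics/w2.png

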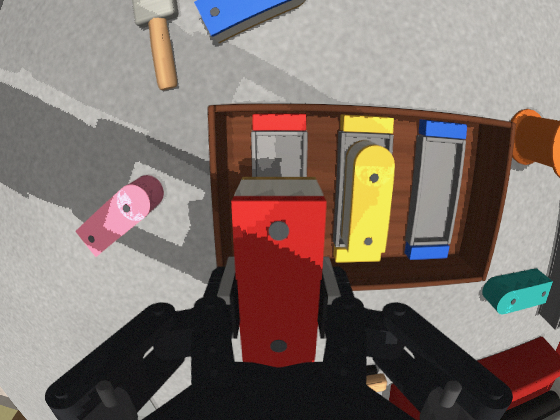

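The wrist view shows the held red die (279,280) over the red tray (279,150), aligned with it to within 0.2° and needing a shift of about (+1.5, +2) mm. Lowering to just above the tray.

carry_out([
  [[0.0015, 0.002, -0.02, 0, 0, 0, 0], [0.0015, 0.002, -0.045, 0, 0, 0, 0], [0.0015, 0.002, -0.07, 0, 0, 0, 0], [0.0015, 0.002, -0.09, 0, 0, 0, 0], [0.0015, 0.002, -0.105, 0, 0, 0, 0]],
])

```text
time_s: 12.58
eef_pos: [0.4583, -0.1845, 0.0663]
eef_rot: [-0.001, 0.756, 0.654, -0.0]
wrist_force: [-0.2, 0.4, -3.9]
opening: 0.41
grasp_force: 61.9
```

carry_out([
  [[0, 0, -0.01, 0, 0, 0, 0], [0, 0, -0.018, 0, 0, 0, 0], [0, 0, -0.022, 0, 0, 0, 0], [0, 0, -0.022, 0, 0, 0, 0], [0, 0, -0.022, 0, 0, 0, 0]],
])

```text
time_s: 13.0
eef_pos: [0.4595, -0.1857, 0.0469]
eef_rot: [0.0, 0.757, 0.654, 0.0]
wrist_force: [0.3, -0.0, -3.1]
opening: 0.412
grasp_force: 61.9
```

```bash
python3 - <<'E'
from h import *
o=get_obs();print(o['eef_pos'],o['eef_rot'],o['wrist_force'])
w=snap('wrist','w3.png');F=fcloud(w)
H=hsv(w['pixels']);h,s=H[...,0],H[...,1];z=F[...,2]
red=((h<6)|(h>174))&(s>120);near=(abs(F[...,0]-.46)<.06)&(abs(F[...,1]+.19)<.12)
def pr(n,m):
    m=big(m);print(n,rect(F[m]),np.nanmedian(F[m][:,2]),m.sum())
pr('die',red&(z>.055)&near); pr('lab',red&(z>.012)&(z<.035)&near)
pr('rim',(z>.055)&(z<.072)&~red&(H[...,2]>0)&((abs(F[...,0]-.46)>.035)))
v,u=np.where(red&(z>.055)&near);print('die px rows',v.min(),u.min(),u.max())
E
```

```text
[ 0.45953155 -0.18572876  0.04686925] [4.85509461e-04 7.56733230e-01 6.53723619e-01 1.13301449e-04] [ 0.32153253 -0.01121004 -3.1003814 ]
die (array([ 461.4, -183.8]), 88.1, 38.9, 82.05) 0.07397202051207197 13746
lab (array([ 469. , -124.1]), 48.1, 16.4, -8.19) 0.025094985253793223 2773
rim (array([ 413.6, -148.8]), 100.3, 9.8, 81.73) 0.0652086607412418 3764
die px rows 108 159 391
```

View pics/w3.png

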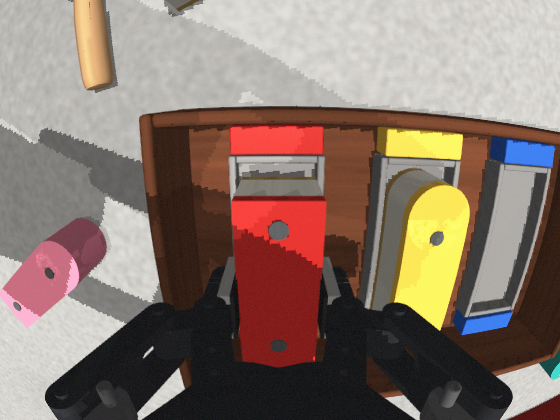

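The die is centred on the tray laterally to under 1 mm: its edges are at columns 232–326 and the label's at 231–324. The square end (row 197) is clear of the label. Lowering slowly with a final nudge.

carry_out([
  [[-0.0005, 0.001, -0.004, 0, 0, 0, 0], [-0.0005, 0.001, -0.008, 0, 0, 0, 0], [-0.0005, 0.001, -0.012, 0, 0, 0, 0], [-0.0005, 0.001, -0.015, 0, 0, 0, 0], [-0.0005, 0.001, -0.017, 0, 0, 0, 0]],
])

```text
time_s: 13.47
eef_pos: [0.4582, -0.1842, 0.0287]
eef_rot: [-0.0, 0.757, 0.654, -0.0]
wrist_force: [-0.1, 0.4, -4.1]
opening: 0.409
grasp_force: 61.9
```

carry_out([
  [[0, 0, -0.001, 0, 0, 0, 0], [0, 0, -0.002, 0, 0, 0, 0], [0, 0, -0.003, 0, 0, 0, 0], [0, 0, -0.0035, 0, 0, 0, 0], [0, 0, -0.0035, 0, 0, 0, 0]],
])

```text
time_s: 13.88
eef_pos: [0.4585, -0.1844, 0.0257]
eef_rot: [-0.0, 0.757, 0.654, -0.0]
wrist_force: [0.3, -0.4, -3.7]
opening: 0.409
grasp_force: 61.9
```

carry_out([
  [[0, 0, -0.0005, 0, 0, 0, 0], [0, 0, -0.001, 0, 0, 0, 0], [0, 0, -0.0015, 0, 0, 0, 0], [0, 0, -0.002, 0, 0, 0, 0], [0, 0, -0.002, 0, 0, 0, 0]],
])

```text
time_s: 14.3
eef_pos: [0.4586, -0.1845, 0.0241]
eef_rot: [-0.0, 0.757, 0.654, -0.0]
wrist_force: [-1.0, 0.1, 1.5]
opening: 0.407
grasp_force: 62.5
```

carry_out([
  [[0, 0, 0, 0, 0, 0, 0.5], [0, 0, 0, 0, 0, 0, 0.6], [0, 0, 0, 0, 0, 0, 0.6], [0, 0, 0, 0, 0, 0, 0.6], [0, 0, 0, 0, 0, 0, 0.6]],
])

```text
time_s: 14.72
eef_pos: [0.4586, -0.1845, 0.0239]
eef_rot: [0.0, 0.757, 0.654, 0.0]
wrist_force: [-0.7, -0.3, 0.0]
opening: 0.597
grasp_force: 0.0
```

carry_out([
  [[0, 0, 0.01, 0, 0, 0, 0.6], [0, 0, 0.03, 0, 0, 0, 0.6], [0, 0, 0.06, 0, 0, 0, 0.6], [0, 0, 0.095, 0, 0, 0, 0.6], [0, 0, 0.13, 0, 0, 0, 0.6]],
])

```text
time_s: 15.13
eef_pos: [0.458, -0.184, 0.1555]
eef_rot: [-0.001, 0.757, 0.654, -0.0]
wrist_force: [0.5, -0.4, -0.4]
opening: 0.595
grasp_force: 0.0
```

carry_out([
  [[0, 0, 0.03, 0, 0, 0, 0.6], [0, 0, 0.05, 0, 0, 0, 0.6], [0, 0, 0.06, 0, 0, 0, 0.6], [0, 0, 0.06, 0, 0, 0, 0.6], [0, 0, 0.06, 0, 0, 0, 0.6]],
])

```text
time_s: 15.55
eef_pos: [0.4583, -0.1843, 0.2135]
eef_rot: [0.0, 0.757, 0.654, 0.0]
wrist_force: [-0.2, -0.2, 0.1]
opening: 0.603
grasp_force: 0.0
```

```bash
python3 - <<'E'
from h import *
o=get_obs();print(o['eef_pos'],o['wrist_force'],o['opening'])
w=snap('wrist','w4.png');F=fcloud(w)
H=hsv(w['pixels']);h,s=H[...,0],H[...,1];z=F[...,2]
red=((h<6)|(h>174))&(s>120)&(abs(F[...,0]-.46)<.06)&(abs(F[...,1]+.19)<.12)
m=big(red&(z>.04)&(z<.06));P=F[m];print('die',rect(P),m.sum(),np.median(P[:,2]))
P=P[P[:,2]>.046];print(np.linalg.lstsq(np.c_[P[:,:2],np.ones(len(P))],P[:,2],rcond=None)[0])
m=red&(z>.012)&(z<.032);k,l,st,_=cv2.connectedComponentsWithStats(m.astype(np.uint8))
for i in range(1,k):
    if st[i,4]>60: print(st[i],rect(F[l==i]),np.median(F[l==i][:,2]))
t=snap('top');W=cloud(t);H=hsv(t['pixels'])
m=big((W[...,1]>.1)&(W[...,1]<.42)&(W[...,0]<.71)&(W[...,0]>.3)&(W[...,2]<.1)&(H[...,0]<32)&(H[...,0]>8)&(H[...,1]>60))
print('lid',rect(W[m]),np.nanmedian(W[m][:,2]))
E
```

```text
[ 0.4583193  -0.18428583  0.21354567] [-0.15165236 -0.15148432  0.12102692] 0.6026552277296533
die (array([ 459.6, -189.1]), 100.3, 35.9, 81.8) 3395 0.05128298081908356
[ 0.00131761 -0.00489177  0.04972546]
[255 114  48  16 754] (array([ 469.1, -123.8]), 47.9, 16.4, -8.48) 0.025071192995458208
[257 234  44  15 513] (array([ 449.7, -255.9]), 49.9, 18.6, -8.62) 0.0250534195553892
lid (array([516.8, 263.9]), 289.2, 175.7, -4.52) 0.01755862181053014
```

View pics/w4.png

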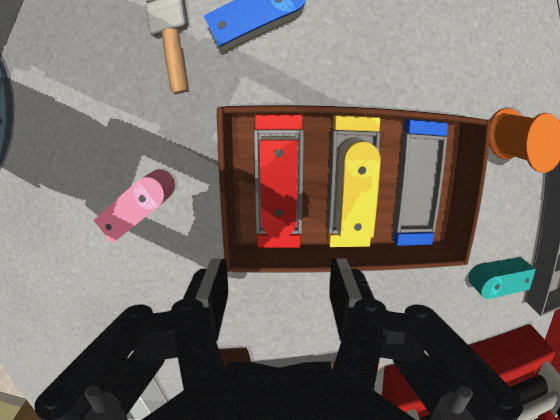

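The red die sits home between the red labels at (279,183), within 1 mm of the tray centre, level, and at the same height as the yellow die. The lid lies flat on the mat's centre.

```bash
python3 -c "
from h import *
print(hand_in())"
```

```text
the job is handed in; nothing more can be done
None
```

I handed the job in with the lid lying flat, knob up, in the middle of the mat and the red die fully home in the red-labelled pocket; both were released, at about 15.5 s of the 61 s allowed, but `hand_in()` gave no verdict.

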